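# Index the sample carousel to the reader

### The arm

A 6-joint arm with a two-finger parallel gripper is mounted at the origin on the work surface. World frame = base frame: x ahead of the robot, y to its left, z up, the work surface at z = 0. Lengths are in mm, angles in degrees, forces in N, time in s.
With the tool pointing down it reaches from about 300 to 850 mm from the base axis. Payload 4.2 kg.
Tool frame: the origin (TCP) lies between the finger pads; the fingertips stand 19 mm ahead of it and the grasp point (between the pads) is the TCP (env.tips_ahead is the distance from the TCP to the fingertips, in mm); z points along the fingers, y is the direction in which the jaws open and shut (so a half turn about z gives the same grasp; the last joint's range is limited). The gripper opens to 91 mm and grips with 3 to 60 N. Pads are 32 mm wide; open, the fingers measure 118 mm over their backs; the gripper's body (76 mm by 178 mm) begins 60 mm behind the grasp point.
Start: joints at [-70.417, 18.312, 89.639, -0, 72.044, -1.146], TCP at [203.529, -537.789, 232.976] pointing down, gripper open.
Joint ranges: [-177.97, 177.97], [-48.28, 115.42], [12.27, 149.76], [-77.06, 257.06], [2.81, 150.46], [-146.56, 146.56]. Speed limits (degrees/s): [147.25, 147.25, 180, 180, 180, 180].

### API

Orientations are given as [roll, pitch, yaw] about the fixed x, y, z axes, in that order (R = Rz(yaw) Ry(pitch) Rx(roll)).
In Python, from workcell import telemetry, viewer, job_done, env gives the robot as it stands. The module is installed in compiled form; this text tells all that it offers.
- The arm moves only by the shell command python3 -m jog 'ROWS' [FORCE]. ROWS is JSON, a list of rows, each a list of 3 entries, a list of its own where there are three numbers: the shift along the tool's x, y, z in cm, then the turn about the tool's z in degrees, then the opening, from 0 (shut) to 1 (fully open). A call has 1 to 10 rows; each row shifts and turns the pose as measured when the row begins, along the tool's axes as they then stand; what a row does not reach is not made up. A row lasts 1/8 s, in which the tool goes at most 62.5 mm and 10.7 degrees, less where a joint would pass 70% of its speed; a pose out of reach is approached as far as the arm can. A call is refused whole if a number of a shift passes 6.25 or a number of a turn 10.7, either way. A call with a gripper value outside its range is refused whole. The fingers move at their own pace and stop on an object; FORCE is the grip in N (left out, the last holds). Time passes only in rows, so rows that do not move let the fingers close. It gives the time, the measured TCP pose, the force and the opening at its end, in the units of the state.
- telemetry.state(): the state, without advancing time (a new reading comes with each control period).
- viewer.grab_frame(name): name is "scene" or "top"; returns a dict with "color" (480x640x3 uint8, red, green, blue), "K" (3x3 intrinsics, pixels), "k1" (the pictures are not rectified: a ray, as slopes to the right and down, at radius r is drawn at 1 + k1 r^2 times it, then the intrinsics apply), "rvec" (rotation vector, rad) and "tvec" (3), from world to camera coordinates, as OpenCV has them. Camera axes: x right, y down, z forward; pixel columns grow to the right and rows downward; lengths in mm; the calibration is good to about 2 mm. A picture is of the moment at which its call begins. There is no depth.
- job_done(): hands the job in, once; it reports no verdict.
The state is a dict: "time_s": time; "qpos": joint angles; "qvel": joint speeds; "effort": joint torques, N m; "ee_pos": TCP position; "ee_rot": TCP orientation; "force": force on the tool from outside, world axes, zero at the start; "torque": the same for the moment, N m; "gripper_width": finger opening in mm.
Only numpy, scipy, OpenCV 4.12 (cv2) and the standard library are available. Lean on these libraries where they do the work, as an engineer would, in place of code of your own. Each camera call takes 0.05 s, during which the arm holds its last target. There are 200 camera calls.

### The job

On the sample carousel, press the blue plunger in with a fingertip and, keeping it pressed, push it round to turn the table by one hole, in whichever direction brings the red-capped vial to the reader's yellow pointer; then let the plunger spring fully up again so that its tooth locks the table there. Nothing is to be gripped or lifted: do not touch the two vials, keep them standing in their wells, and leave the other things on the bench where they are.

Things in the scene. Friction and masses are not known exactly. Their poses are not given: they have to be found in the camera images.
- carousel: Fixed round sample carousel, teal and white, 310 mm in diameter, rim 55 mm high. Origin: centre of its underside, on the table's axis; z up; -x points to the reader. Just inside the rim lies a fixed white index ring (top 54 mm high, 123 to 147 mm from the axis) with eight open slots (the holes) 16 mm wide, 45 degrees apart, the first on the carousel's +x axis.
- turntable (a joint): Angle (rad) of the aluminium disc (radius 121 mm, top 58 mm high) about the upright axis through the carousel's origin; grows anticlockwise seen from above. Starts locked at 0; next holes at +0.785 and -0.785; play 0.022. Friction 0.06 N m when free. Opposite the plunger it has five wells 58 mm from the axis (collars 31 mm outside, 25 mm bore, 18 mm high).
- plunger (a joint): How far the plunger is pressed in (m): 0 up, 0.012 fully down; spring 3 N rising to 9 N. Its brass tooth stands up from below into a slot: the table is locked while it is up, free from 0.008 pressed. Between holes the ring holds the tooth down, so the plunger, let go, stays 0.007 pressed; it springs up at a hole, drawing in from up to 5 mm (0.035 rad) off the slot's centre.
- plunger_top (a point): Centre of the top face of the plunger's blue round cap (32 mm in diameter, 8 mm thick, on a 14 mm stem), which rides on the turntable 95 mm from its axis; 100 mm above the bench when up, 88 mm fully pressed (straight down). At the start exactly opposite the reader. A fingertip pressing on the cap carries it round sideways by friction.
- reader_station (a point): Point fixed on the carousel where the red vial's underside must stand: 58 mm from the axis on the line of the yellow pointer, 58 mm above the bench. The reader is the white block (70 x 110 mm, 125 mm high) 157 to 227 mm from the axis; its yellow pointer (top 115 mm high) reaches in to 102 mm from the axis.
- vial_red: Loose amber glass vial with a red cap, 22 mm in diameter, 48 mm high, standing in a well of the turntable; origin: centre of its underside, z up along it. At the start it is one hole (45 degrees) away from the reader station, on one side or the other.
- vial_white: The same kind of vial with a white cap, in the well one hole from the reader station on the other side. Origin: centre of its underside.
- tip_box: Bystander: blue box of pipette tips with a pale lid, 85 x 115 mm, 73 mm high. Origin: centre of its underside.
- tube_rack: Bystander: light green rack with six small tubes, 85 x 110 mm, 74 mm high. Origin: centre of its underside.
- reagent_bottle: Bystander: jar with a blue cap, 56 mm in diameter, 110 mm high. Origin: centre of its underside.

How it is judged:
By the outcome, as a careful person would: the job done as asked, in the order asked, and still so for the second after the job is handed in, with the robot touching nothing.
It also fails if it takes over 38 s, if anything falls off the work surface, if the arm or the gripper's body presses on something with over 40 N, if the wrist force passes 120 N, or if a joint passes its speed limit or range.

## Working session

There is one attempt and no reset: what is moved stays moved. The work goes in short steps, Python scripts to look and compute and a shell command to move; the robot and the scene stay as the last step left them, time stands still between calls to the robot, and variables do not carry over. Pictures are saved under pics/ and viewed, about 8 in all and at most 12, crops included, and the job is handed in when it is done.

```bash
mkdir -p pics; cat > h.py <<'E'
import numpy as np, cv2
from workcell import telemetry, viewer, env
def grab(n,f):
    d=viewer.grab_frame(n); cv2.imwrite('pics/'+f,d['color'][:,:,::-1]); return d
def proj(d,P):
    P=np.atleast_2d(np.array(P,float)); R=cv2.Rodrigues(np.array(d['rvec'],float))[0]
    return cv2.projectPoints(P,np.array(d['rvec'],float),np.array(d['tvec'],float),np.array(d['K'],float),np.array([d['k1'],0,0,0.]))[0][:,0]
def ray(d,uv,z):
    R=cv2.Rodrigues(np.array(d['rvec'],float))[0]
    p=cv2.undistortPoints(np.array(uv,float).reshape(-1,1,2),np.array(d['K'],float),np.array([d['k1'],0,0,0.]))[:,0]
    t=np.array(d['tvec'],float).reshape(3); C=-R.T@t
    r=np.c_[p,np.ones(len(p))]@R
    return C+r*((np.atleast_1d(z)-C[2])/r[:,2])[:,None]
E
python3 - <<'E'
from h import *
for n in('top','scene'):
    d=grab(n,n+'0.png'); R=cv2.Rodrigues(np.array(d['rvec'],float))[0]; print(n,-R.T@np.array(d['tvec']).reshape(3),d['K'][0],d['k1'])
print(telemetry.state())
E
```

```text
top [ 423.74453009   12.1546056  1162.19938249] [485.19828118   0.         309.95372427] -0.05323729079674019
scene [1221.85063228 -600.67906275  835.8837324 ] [539.02763918   0.         311.91377119] -0.14903303505398058
{'time_s': 0.1, 'qpos': array([-7.04186362e+01,  1.83477106e+01,  8.96978736e+01, -6.80048867e-04,
        7.20426711e+01, -1.14647087e+00]), 'qvel': array([ 0.10520149, -0.05238291, -0.28868917, -0.0867366 ,  0.02223888,
       -0.07649522]), 'effort': array([ 3.88536791e-04, -4.13335419e+01, -2.32508719e+01,  7.28093041e-02,
        4.20504820e-02, -6.29132774e-05]), 'ee_pos': array([ 203.36652914, -537.40511203,  232.21745192]), 'ee_rot': array([-1.79911749e+02, -1.11937435e-03,  2.07280440e+01]), 'force': array([ 0.31079498, -0.08436189,  0.67051564]), 'torque': array([-0.02724579,  0.0279971 , -0.01766936]), 'gripper_width': 91.33159759507815}
```

View pics/top0.png

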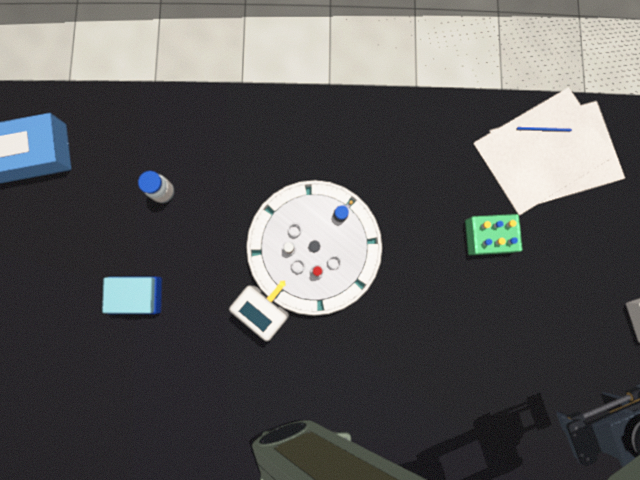

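View pics/scene0.png

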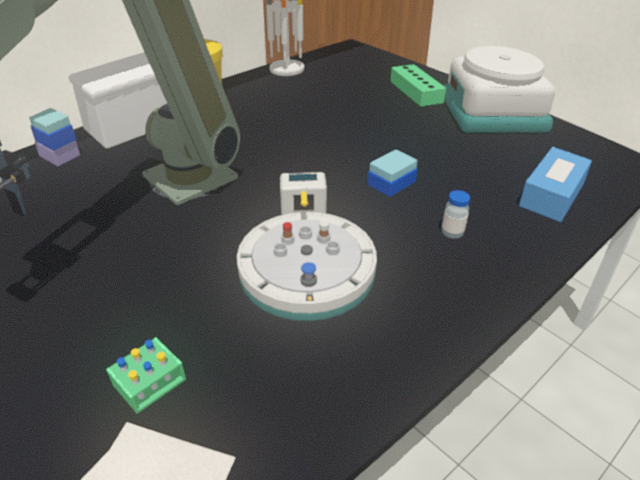

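The scene shows the plunger far from the robot, opposite the reader. In the top view the plunger cap is at (341,213), the hub at (315,247), the red vial at (317,271), the white vial at (288,249) and the pointer at (282,283). The red vial has to go clockwise, i.e. −45°.

```bash
cat > m.py <<'E'
from h import *
from scipy.optimize import least_squares
def blob(im,kind,roi):
    hsv=cv2.cvtColor(im,cv2.COLOR_RGB2HSV); u0,v0,u1,v1=roi
    if kind=='blue': m=cv2.inRange(hsv,(100,120,60),(125,255,255))
    if kind=='red': m=cv2.inRange(hsv,(0,150,80),(8,255,255))|cv2.inRange(hsv,(172,150,80),(180,255,255))
    k=np.zeros_like(m); k[v0:v1,u0:u1]=m[v0:v1,u0:u1]
    n,l,s,c=cv2.connectedComponentsWithStats(k); i=1+np.argmax(s[1:,4]); return c[i],s[i]
def tri(ds,uvs,P0):
    return least_squares(lambda P:np.concatenate([proj(d,P)[0]-u for d,u in zip(ds,uvs)]),P0)
E
python3 - <<'E'
from m import *
t=viewer.grab_frame('top');s=viewer.grab_frame('scene')
bt,st=blob(t['color'],'blue',(240,175,390,320)); bs,ss=blob(s['color'],'blue',(235,210,380,320))
rt,_=blob(t['color'],'red',(240,175,390,320)); rs,_=blob(s['color'],'red',(235,210,380,320))
print(bt,st,bs,ss)
r=tri([t,s],[bt,bs],[500,-40,96]); print('cap',r.x,r.fun)
q=tri([t,s],[rt,rs],[400,0,100]); print('red',q.x,q.fun)
# ring outer edge white z=55: bright mask ellipse
g=cv2.cvtColor(t['color'],cv2.COLOR_RGB2GRAY); m=(g>120).astype(np.uint8); m[:175]=0;m[322:]=0;m[:,:235]=0;m[:,390:]=0
c=max(cv2.findContours(m,0,cv2.CHAIN_APPROX_NONE)[0],key=cv2.contourArea)[:,0].astype(float)
W=ray(t,c,np.full(len(c),55.))[:,:2]
f=least_squares(lambda p:np.hypot(W[:,0]-p[0],W[:,1]-p[1])-p[2],[440,0,150],loss='soft_l1',f_scale=1.)
print('ring',f.x)
print('cap at z~96 from top',ray(t,[bt],96.),'scene',ray(s,[bs],96.))
big=cv2.resize(t['color'][170:330,220:400],None,fx=4,fy=4,interpolation=cv2.INTER_CUBIC)[:600]
cv2.imwrite('pics/top_crop0.png',big[:,:,::-1])
for nm,p in(('hub',(314.5,246.5)),('ptr',(282,283))): print(nm,ray(t,[p],58. if nm=='hub' else 115.))
E
```

```text
[341.09722222 212.29861111] [335 206  13  14 144] [308.14150943 267.75471698] [302 263  13  11 106]
cap [604.8904759  -68.41990702  93.62358814] [ 0.18280777  0.1503231   0.21607534 -0.01504034]
red [473.52034488 -16.36450414 100.71709886] [ 0.18436132  0.14676327  0.23974571 -0.01133016]
ring [530.17226882  -7.90386264 155.65002899]
cap at z~96 from top [[604.81919447 -67.82997102  96.        ]] scene [[606.60894817 -70.48397368  96.        ]]
hub [[530.93012645 -10.51465202  58.        ]]
ptr [[445.35349549  59.30350328 115.        ]]
```

View pics/top_crop0.png

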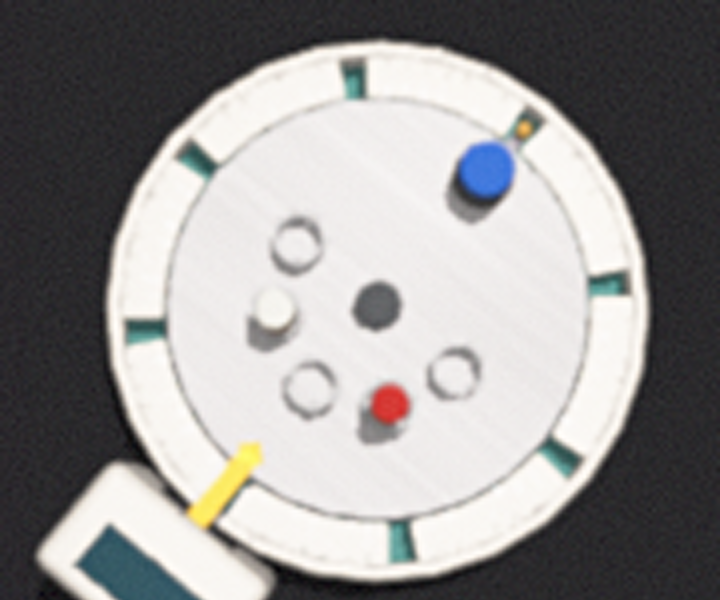

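The crop shows the cap at (487,168), the tooth in the slot at upper right, red at (390,404), the empty station well at (308,388) and the pointer tip at (252,452). So the turn is clockwise, with the axis near (530.6,-9.3) and the cap near (605,-69).

```bash
python3 -m jog '[[[4.5,-2.5,0],0,0],[[5.4,-2.9,0],0,0],[[5.4,-2.9,0],0,0],[[5.4,-2.9,0],0,0],[[5.4,-2.9,0],0,0],[[5.4,-2.9,0],0,0],[[5.4,-2.9,0],0,0],[[5.4,-2.9,0],0,0],[[5.4,-2.9,0],0,0],[[0,0,0],0,0]]' 10
cat > go.py <<'E'
import sys
from h import *
from scipy.spatial.transform import Rotation as Ro
s=telemetry.state(); R=Ro.from_euler('xyz',s['ee_rot'],degrees=True).as_matrix()
P=np.array(eval(sys.argv[1]),float)
print('t',s['time_s'],'pos',s['ee_pos'].round(1),'rot',s['ee_rot'].round(1),'F',s['force'].round(1),'w',round(s['gripper_width'],1),'q',s['qpos'].round(0))
print('tool shift cm',((P-s['ee_pos'])@R/10).round(2))
E
python3 go.py '[605,-69,134]'
```

```text
time_s: 1.45
ee_pos: [567.7, -120.2, 230.6]
ee_rot: [180.0, -0.0, 20.5]
force: [0.3, 0.1, 0.0]
gripper_width: 0.5
t 1.45 pos [ 567.7 -120.2  230.6] rot [180.   -0.   20.5] F [0.3 0.1 0. ] w 0.5 q [-13.  19.  89.   0.  72.  56.]
tool shift cm [ 5.29 -3.49  9.66]
```

```bash
python3 -m jog '[[[2.6,-1.7,2.5],0,0],[[2.6,-1.7,2.5],0,0],[[0.1,-0.1,2.5],0,0],[[0,0,2],0,0],[[0,0,0],0,0]]'; python3 go.py '[605,-69,107]'
python3 - <<'E'
from h import *
a=grab('top','a.png')['color'][170:330,220:400];b=grab('scene','b.png')['color'][190:320,220:400]
cv2.imwrite('pics/ab.png',np.hstack([cv2.resize(a,(400,356)),cv2.resize(b,(400,356))])[:,:,::-1])
E
```

```text
time_s: 2.08
ee_pos: [603.6, -71.2, 132.7]
ee_rot: [179.9, 0.2, 20.4]
force: [0.3, 0.3, 0.6]
gripper_width: 0.3
t 2.075 pos [603.6 -71.2 132.7] rot [179.9   0.2  20.4] F [0.3 0.3 0.6] w 0.3 q [-8. 26. 93. -0. 61. 62.]
tool shift cm [ 0.21 -0.16  2.57]
```

View pics/ab.png

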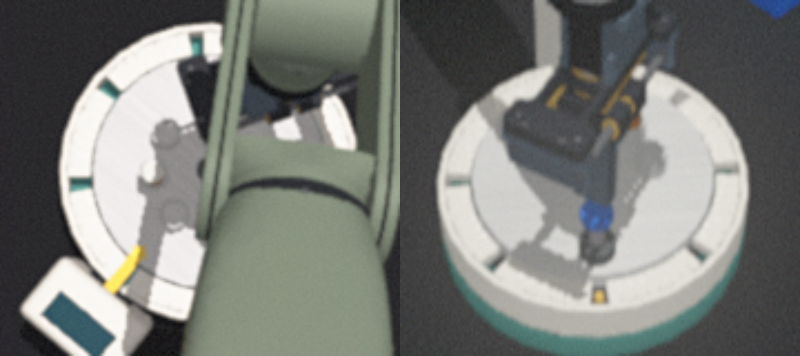

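The fingertips stand just over the blue cap at (597,215). Next I go down onto it gently.

```bash
python3 -m jog '[[[0.2,-0.2,0.5],0,0],[[0,0,0.6],0,0],[[0,0,0.3],0,0],[[0,0,0.2],0,0]]'; python3 go.py '[605,-69,107.5]'
```

```text
time_s: 2.68
ee_pos: [607.6, -69.6, 120.7]
ee_rot: [179.6, -0.3, 20.4]
force: [1.2, 0.1, 0.2]
gripper_width: 0.5
t 2.675 pos [607.6 -69.6 120.7] rot [179.6  -0.3  20.4] F [1.2 0.1 0.2] w 0.5 q [-8. 26. 94. -0. 59. 62.]
tool shift cm [-0.23 -0.15  1.32]
```

```bash
python3 -m jog '[[[-0.2,-0.1,0.1],0,0],[[0,0,0.3],0,0]]'; python3 go.py '[605,-69,107.5]';  python3 -m jog '[[[0,0,0.3],0,0],[[0,0,0.3],0,0]]'; python3 go.py '[605,-69,107.5]'
```

```text
time_s: 2.92
ee_pos: [605.2, -69.3, 116.9]
ee_rot: [179.6, -0.3, 20.4]
force: [-1.8, 0.1, 4.2]
gripper_width: 0.5
t 2.925 pos [605.2 -69.3 116.9] rot [179.6  -0.3  20.4] F [-1.8  0.1  4.2] w 0.5 q [-8. 26. 95. -0. 58. 62.]
tool shift cm [-0.01 -0.04  0.94]
time_s: 3.18
ee_pos: [605.3, -69.2, 111.9]
ee_rot: [179.6, -0.4, 20.4]
force: [-1.3, 0.4, 6.3]
gripper_width: 0.4
t 3.175 pos [605.3 -69.2 111.9] rot [179.6  -0.4  20.4] F [-1.3  0.4  6.3] w 0.4 q [-8. 27. 95. -0. 58. 62.]
tool shift cm [-0.03 -0.04  0.44]
```

```bash
python3 -m jog '[[[0,0,0.3],0,0],[[0,0,0.15],0,0],[[0,0,0],0,0]]'; python3 go.py '[605,-69,107]'
```

```text
time_s: 3.55
ee_pos: [605.6, -68.9, 109.6]
ee_rot: [179.6, -0.5, 20.4]
force: [-2.2, 0.6, 7.7]
gripper_width: 0.3
t 3.55 pos [605.6 -68.9 109.6] rot [179.6  -0.5  20.4] F [-2.2  0.6  7.7] w 0.3 q [-8. 27. 95. -0. 57. 62.]
tool shift cm [-0.06 -0.01  0.26]
```

```bash
python3 -m jog '[[[0,0,0.25],0,0],[[0,0,0.15],0,0]]'; python3 go.py '[605,-69,107]'
```

```text
time_s: 3.8
ee_pos: [605.9, -68.5, 107.7]
ee_rot: [179.6, -0.6, 20.4]
force: [-1.8, 0.3, 8.3]
gripper_width: 0.9
t 3.8 pos [605.9 -68.5 107.7] rot [179.6  -0.6  20.4] F [-1.8  0.3  8.3] w 0.9 q [-7. 27. 96. -0. 57. 62.]
tool shift cm [-0.1   0.01  0.07]
```

```bash
cat > rot.py <<'E'
from h import *
import sys
s=telemetry.state();p=s['ee_pos'];C=np.array([530.6,-9.3]);v=p[:2]-C
phi=np.degrees(np.arctan2(v[1],v[0]));yaw=s['ee_rot'][2]
print('t %.2f'%s['time_s'],'phi %.2f r %.1f z %.1f yaw %.1f'%(phi,np.hypot(*v),p[2],yaw),'F',s['force'].round(1),'T',s['torque'].round(2),'q6',s['qpos'][5].round(0))
for st in(5,-83.6-phi):
  a=np.radians(phi+st if abs(st)<=5 else phi-5) if st!=5 else np.radians(phi-5)
  d=C+95*np.array([np.cos(a),np.sin(a)])-p[:2]; y=np.radians(yaw)
  print('shift cm',(np.array([[np.cos(y),np.sin(y)],[np.sin(y),-np.cos(y)]])@d/10).round(2))
E
python3 -m jog '[[[-0.73,0.40,0.06],5,0],[[-0.73,0.40,0.06],5,0]]'; python3 rot.py
```

```text
time_s: 4.05
ee_pos: [596.7, -79.5, 108.9]
ee_rot: [179.7, -1.0, 10.1]
force: [-0.8, 1.5, 8.4]
gripper_width: 0.3
t 4.05 phi -46.74 r 96.4 z 108.9 yaw 10.1 F [-0.8  1.5  8.4] T [ 0.41  0.18 -0.01] q6 71.0
shift cm [-0.79  0.3 ]
shift cm [-0.79  0.3 ]
```

```bash
python3 -m jog '[[[-0.76,0.34,0.18],5,0],[[-0.76,0.36,0.12],5,0],[[-0.76,0.36,0.1],5,0]]'; python3 rot.py
```

```text
time_s: 4.42
ee_pos: [580.1, -92.6, 109.1]
ee_rot: [-180.0, -1.9, -5.5]
force: [1.5, -0.2, 7.9]
gripper_width: 0.4
t 4.42 phi -59.29 r 96.9 z 109.1 yaw -5.5 F [ 1.5 -0.2  7.9] T [ 0.11 -0.08  0.  ] q6 85.0
shift cm [-0.8   0.31]
shift cm [-0.8   0.31]
```

```bash
python3 - <<'E'
from h import *
b=grab('scene','c.png')['color'][190:320,220:400]
cv2.imwrite('pics/c2.png',cv2.resize(b,(720,520))[:,:,::-1])
E
```

```text
(no output)
```

View pics/c2.png

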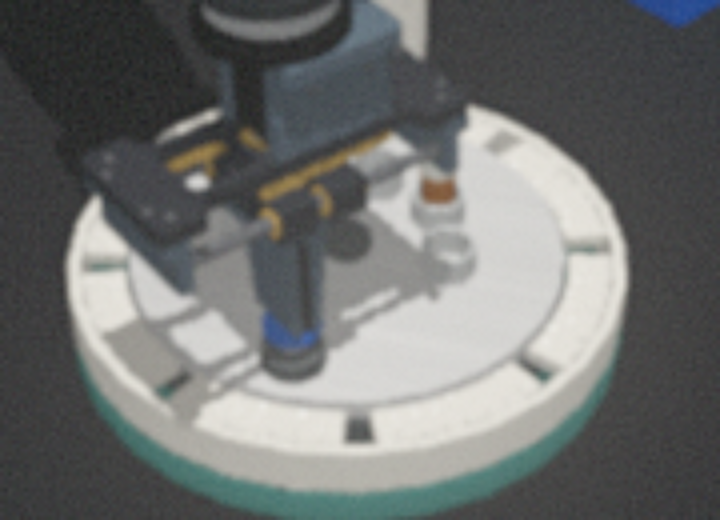

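The table is turning with the fingertip: the cap at (292,340) is carried along, and the tooth slot at (358,430) is now empty. I carry on.

```bash
python3 -m jog '[[[-0.79,0.31,0.22],5,0],[[-0.77,0.33,0.16],5,0],[[-0.77,0.34,0.14],5,0],[[-0.77,0.34,0.14],4,0]]'; python3 rot.py
```

```text
time_s: 4.97
ee_pos: [556.1, -103.1, 108.6]
ee_rot: [-179.2, -3.4, -25.1]
force: [0.9, -2.8, 7.2]
gripper_width: 0.7
t 4.97 phi -74.78 r 97.2 z 108.6 yaw -25.1 F [ 0.9 -2.8  7.2] T [-0.43 -0.11 -0.01] q6 103.0
shift cm [-0.8   0.34]
shift cm [-0.8   0.34]
```

```bash
cat > rot.py <<'E'
from h import *
from scipy.spatial.transform import Rotation as Ro
s=telemetry.state();C=np.array([530.6,-9.3]);R=Ro.from_euler('xyz',s['ee_rot'],degrees=True).as_matrix()
p=s['ee_pos']+19*R[:,2];v=p[:2]-C;phi=np.degrees(np.arctan2(v[1],v[0]))
print('t %.2f'%s['time_s'],'tip phi %.2f r %.1f z %.1f'%(phi,np.hypot(*v),p[2]),'rot',s['ee_rot'].round(1),'F',s['force'].round(1),'q6',s['qpos'][5].round(0))
for tgt in(phi-5,-83.4):
  a=np.radians(tgt);d=np.r_[C+95*np.array([np.cos(a),np.sin(a)])-p[:2],88.7-p[2]]
  print('to %.1f: tool shift cm'%tgt,(d@R/10).round(2))
E
python3 rot.py
python3 -m jog '[[[-0.72,0.3,0.22],0,0],[[-0.4,0.1,0.16],0,0]]'; python3 rot.py
python3 - <<'E'
from h import *
b=grab('scene','e.png')['color'][190:320,220:400]
cv2.imwrite('pics/e2.png',cv2.resize(b,(720,520))[:,:,::-1])
E
```

```text
t 4.97 tip phi -74.17 r 97.7 z 89.7 rot [-179.2   -3.4  -25.1] F [ 0.9 -2.8  7.2] q6 103.0
to -79.2: tool shift cm [-0.83  0.31  0.04]
to -83.4: tool shift cm [-1.41  0.7   0.  ]
time_s: 5.22
ee_pos: [549.2, -103.9, 108.1]
ee_rot: [-179.1, -4.3, -25.2]
force: [0.4, -0.9, 7.9]
gripper_width: 0.2
t 5.22 tip phi -78.08 r 97.0 z 89.1 rot [-179.1   -4.3  -25.2] F [ 0.4 -0.9  7.9] q6 103.0
to -83.1: tool shift cm [-0.81  0.31 -0.02]
to -83.4: tool shift cm [-0.85  0.33 -0.03]
```

View pics/e2.png

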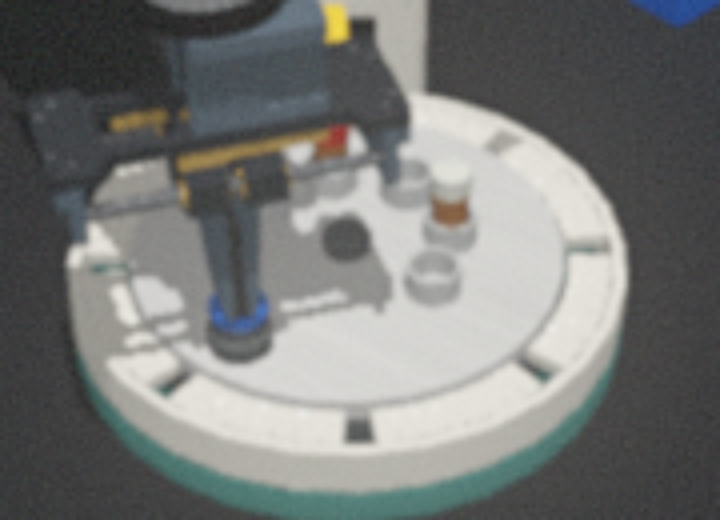

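The cap (240,312) is still centred under the fingertip. The white vial at (452,185) and the empty well at (433,268) let me measure the turn angle.

```bash
python3 - <<'E'
from h import *
d=viewer.grab_frame('scene'); C=np.array([530.6,-9.3])
for n,u,z in(('white cap top',(452,168),108.),('empty rim',(433,267),76.),('well2 rim',(406,172),76.)):
    w=ray(d,[(u[0]/4+220-.4,u[1]/4+190-.4)],z)[0,:2]-C; print(n,np.degrees(np.arctan2(w[1],w[0])),np.hypot(*w))
print('expected at hole: 51.4, 6.4, 96.4')
E
python3 -m jog '[[[-0.6,0.22,0.12],0,0],[[-0.2,0.06,0.1],0,0],[[0,0,0.08],0,0]]'; python3 rot.py
```

```text
white cap top 54.32361998420874 57.1352557442516
empty rim 8.200193198365708 60.583278029106594
well2 rim 100.93272056918141 53.44881787042566
expected at hole: 51.4, 6.4, 96.4
time_s: 5.7
ee_pos: [546.2, -104.2, 109.3]
ee_rot: [-178.8, -5.1, -25.2]
force: [-0.5, 2.2, 7.1]
gripper_width: 0.7
t 5.70 tip phi -79.70 r 96.9 z 90.4 rot [-178.8   -5.1  -25.2] F [-0.5  2.2  7.1] q6 103.0
to -84.7: tool shift cm [-0.82  0.3   0.09]
to -83.4: tool shift cm [-0.63  0.19  0.11]
```

```bash
python3 -m jog '[[[-0.5,0.15,0.3],0,0],[[-0.3,0.1,0.2],0,0]]'; python3 rot.py
```

```text
time_s: 5.95
ee_pos: [543.8, -104.2, 108.1]
ee_rot: [-178.6, -5.9, -25.2]
force: [-0.5, 2.0, 13.3]
gripper_width: 0.7
t 5.95 tip phi -80.94 r 96.5 z 89.2 rot [-178.6   -5.9  -25.2] F [-0.5  2.  13.3] q6 103.0
to -85.9: tool shift cm [-0.79  0.31 -0.03]
to -83.4: tool shift cm [-0.43  0.1   0.01]
```

```bash
python3 -m jog '[[[-0.5,0.12,0.08],0,0],[[-0.3,0.06,0.08],0,0]]'; python3 rot.py
python3 - <<'E'
from h import *
b=grab('scene','f.png')['color'][190:320,220:400]
cv2.imwrite('pics/f2.png',cv2.resize(b,(720,520),interpolation=cv2.INTER_CUBIC)[:,:,::-1])
E
```

```text
time_s: 6.2
ee_pos: [541.1, -104.0, 109.7]
ee_rot: [-178.5, -6.7, -25.2]
force: [-0.5, -1.0, 8.4]
gripper_width: 1.1
t 6.20 tip phi -82.41 r 96.0 z 90.9 rot [-178.5   -6.7  -25.2] F [-0.5 -1.   8.4] q6 103.0
to -87.4: tool shift cm [-0.79  0.33  0.12]
to -83.4: tool shift cm [-0.22  0.01  0.19]
```

View pics/f2.png

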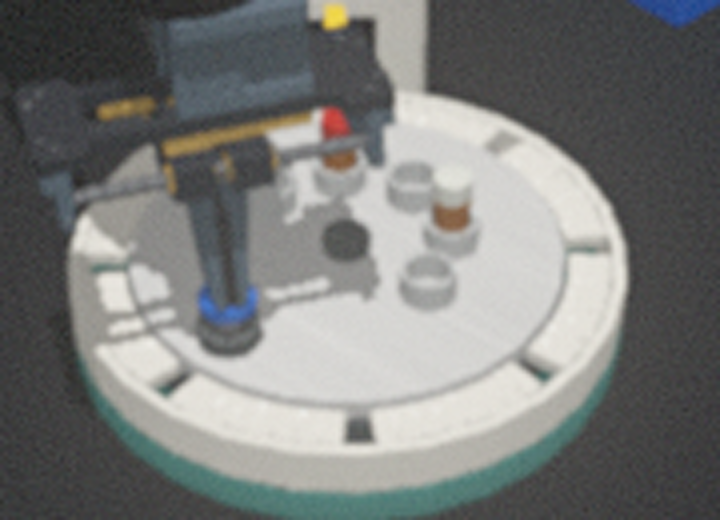

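The white vial's collar is now at about (452,235), which matches where the empty collar stood before the turn (452,232). The angle is therefore near the hole. I ease up slowly and watch the force to see whether the tooth goes in.

```bash
python3 -m jog '[[[-0.15,0.02,-0.1],0,0],[[-0.05,0,-0.2],0,0]]'; python3 rot.py|head -1;  python3 -m jog '[[[0,0,-0.2],0,0],[[0,0,-0.2],0,0]]'; python3 rot.py|head -1
```

```text
time_s: 6.5
ee_pos: [541.3, -104.0, 115.0]
ee_rot: [-178.4, -7.2, -25.2]
force: [-0.1, 0.2, 5.0]
gripper_width: 0.5
t 6.50 tip phi -82.17 r 96.1 z 96.2 rot [-178.4   -7.2  -25.2] F [-0.1  0.2  5. ] q6 103.0
time_s: 6.75
ee_pos: [540.8, -104.0, 119.5]
ee_rot: [-178.4, -7.2, -25.2]
force: [-1.4, 0.3, 2.5]
gripper_width: 0.8
t 6.75 tip phi -82.49 r 96.0 z 100.7 rot [-178.4   -7.2  -25.2] F [-1.4  0.3  2.5] q6 103.0
```

The spring force stayed on well above the 7 mm held height (5 N at 96 mm), so the tooth has gone into the slot. I retreat upward and out of the camera's view.

```bash
python3 -m jog '[[[0,0,-0.5],0,0],[[0,0,-1.5],0,0],[[0,0,-3],0,0],[[0,0,-3.5],0,0],[[0,0,-3],0,0],[[0,0,0],0,0]]'; python3 go.py '[400,-420,240]'
```

```text
time_s: 7.5
ee_pos: [526.0, -100.5, 238.8]
ee_rot: [-178.4, -7.2, -25.2]
force: [0.4, 0.9, -0.3]
gripper_width: 0.4
t 7.5 pos [ 526.  -100.5  238.8] rot [-178.4   -7.2  -25.2] F [ 0.4  0.9 -0.3] w 0.4 q [-12.  11.  99.  -0.  62. 103.]
tool shift cm [ 2.22 34.27 -0.8 ]
```

```bash
python3 -m jog '[[[0.3,4.5,-0.1],0,0],[[0.3,5.5,-0.1],0,0],[[0.3,5.5,-0.1],0,0],[[0.3,5.5,-0.1],0,0],[[0.3,5.5,-0.1],0,0],[[0.3,5.5,-0.1],0,0],[[0,3,0],0,0],[[0,0,0],0,0]]'
python3 - <<'E'
from m import *
t=viewer.grab_frame('top');s=viewer.grab_frame('scene')
C=np.array([530.6,-9.3])
for k,P in(('blue',[540,-104,96]),('red',[485,25,100])):
    a=blob(t['color'],k,(240,175,390,300))[0];b=blob(s['color'],k,(235,210,380,320))[0]
    r=tri([t,s],[a,b],P);v=r.x[:2]-C;print(k,r.x.round(1),'ang',np.degrees(np.arctan2(v[1],v[0])).round(1),'res',r.fun.round(2))
a=t['color'][150:350,190:440];b=s['color'][160:360,190:440]
cv2.imwrite('pics/end.png',np.vstack([cv2.resize(x,(375,300)) for x in(a,b)])[:,:,::-1]) if 0 else cv2.imwrite('pics/end.png',np.hstack([cv2.resize(x,(400,320),interpolation=cv2.INTER_CUBIC) for x in(a,b)])[:,:,::-1])
E
python3 go.py '[400,-420,240]'
```

```text
time_s: 8.5
ee_pos: [387.8, -432.5, 228.4]
ee_rot: [-178.1, -6.6, -25.1]
force: [0.1, 0.2, -0.6]
gripper_width: 0.2
blue [ 543.6 -103.3   93.1] ang -82.1 res [ 0.27  0.21  0.32 -0.01]
red [484.5  25.4 100.2] ang 143.1 res [ 0.1   0.08  0.13 -0.01]
t 8.6 pos [ 388.8 -430.5  228.8] rot [-178.1   -6.6  -25. ] F [-0.3  0.6 -0.2] w 0.4 q [-52.  16.  93.   5.  65.  61.]
tool shift cm [ 0.69 -1.46 -1.  ]
```

View pics/end.png

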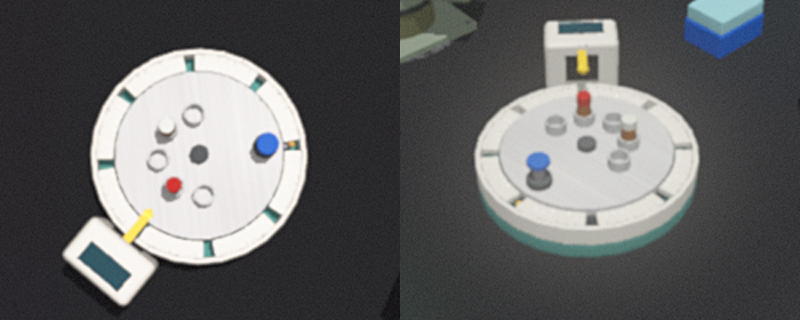

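The final view shows the red vial (173,185) on the pointer's line, the tooth in its slot (290,145) and both vials standing. The cap height, 93.1 mm by triangulation against 93.6 mm at the start, means the plunger is fully up. I hand in.

```bash
python3 -c "
from workcell import job_done; print(job_done())"
```

```text
the job is handed in; nothing more can be done
None
```

The red-capped vial now stands at the reader's yellow pointer, and the table is locked there. I pressed the plunger with the closed fingertips and pushed it clockwise by one hole. It stayed pressed in throughout at 7–13 N, and then I let it rise and moved the arm clear. The run took about 8.6 s.

**Last checks:**
- **Plunger:** it is fully up. The spring still pushed with 5 N at 96 mm, above the height where the ring would hold it down. The cap measures 93.1 mm in the pictures, against 93.6 mm at the start.
- **Tooth:** it can be seen in its new slot.
- **Vials:** both are standing in their wells, and the red one is on the pointer's line.
- **Other things on the bench:** the arm stayed well above them. I saw no contact, but I did not measure their positions again.

**Slight disagreement:** the cap's measured turn is about 43.6°, not 45°. That is about the 1.3° of play plus my measuring error, so the table probably rests at the edge of its play. The wrist also tilted about 7° during the push, with no visible effect on the result.

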